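Gauge a power module on its heat sink and lock the reading

ROBOT

A 6-joint arm with a two-finger parallel gripper is mounted at the origin on the work surface. World frame = base frame: x ahead of the robot, y to its left, z up, the work surface at z = 0. Lengths are in mm, angles in degrees, forces in N, time in s.
With the tool pointing down it reaches from about 300 to 850 mm from the base axis. Payload 4.2 kg.
Tool frame: the origin (TCP) lies midway between the tips of the shut fingers; the grasp point (between the pads) lies 19 mm behind it; x points along the fingers, z is the direction in which the jaws open and shut, and the axes are right-handed (so a half turn about x gives the same grasp; the last joint's range is limited). The gripper opens to 91 mm and grips with 3 to 60 N. Pads are 32 mm wide; open, the fingers measure 118 mm over their backs; the gripper's body (76 mm by 178 mm) begins 60 mm behind the grasp point.
Start: joints at [-72.708, 18.312, 89.639, -0, 72.044, -1.146], TCP at [181.861, -545.499, 213.976] pointing down, gripper open.
Joint ranges: [-177.97, 177.97], [-48.28, 115.42], [12.27, 149.76], [-77.06, 257.06], [2.81, 150.46], [-146.56, 146.56]. Speed limits (degrees/s): [147.25, 147.25, 180, 180, 180, 180].

INTERFACE

Orientations are given as [roll, pitch, yaw] about the fixed x, y, z axes, in that order (R = Rz(yaw) Ry(pitch) Rx(roll)).
In Python, from workcell import env gives the robot as it stands.
- The arm moves only by the tool send_rows, never from a script. Its argument "commands" is a list that holds one entry, the list of rows, each a list of 6 numbers: the shift along the tool's x, y, z normalised to -1 to 1, where 1 is 0.1 m, then the turn, a rotation vector about the tool's x, y, z normalised to -1 to 1, where 1 is 2 pi rad. In form: [[[x, y, z, wx, wy, wz], ...]]. A call has 1 to 20 rows; each row is the pose to reach, as a shift and turn from the pose commanded when the call began, along the tool's axes at that moment, turning the shorter way round; what a row does not reach only later rows make up. A row lasts 1/8 s, in which the tool goes at most 62.5 mm and 10.7 degrees, less where a joint would pass 70% of its speed; a pose out of reach is approached as far as the arm can. A call with a number of a shift or a turn outside -1 to 1 is refused whole. A call with a gripper value outside its range is refused whole. "jaw" is the closure, from -1 (fully open) to 1 (shut), so that 0 is half open, set as the call begins (left out, the last holds). The fingers move at their own pace and stop on an object; "force" is the grip in N (left out, the last holds). Time passes only in rows, so rows that repeat a pose let the fingers close. It gives the time, the measured TCP pose, the force and the opening at its end, in the units of the state.
- env.state(): the state, without advancing time (a new reading comes with each control period).
- env.grab_frame(name): name is "scene" or "top" or "wrist"; returns (picture, depth): 384x512x3 uint8, red, green, blue; 384x512 float32, mm along the optical axis (not along the pixel's ray), 0 where there is no reading.
- env.get_calibration(name): a dict with "mtx" (3x3 intrinsics, pixels), "dist_coeffs" ([k1, k2, p1, p2, k3] as OpenCV has them; the pictures are not rectified), "camera_from_world" (4x4, takes a point from world to camera coordinates). Camera axes: x right, y up, looking along -z (the intrinsics and any distortion apply to the point x, -y, -z); pixel columns grow to the right and rows downward; lengths in mm; the calibration is good to about 2 mm. A picture is of the moment at which its call begins: read the wrist's pose just before it. get_calibration takes no time and is no camera call; for the wrist camera it gives the pose at the moment of the call.
- env.job_done(): hands the job in, once; it reports no verdict.
The state is a dict: "time_s": time; "qpos": joint angles; "qvel": joint speeds; "effort": joint torques, N m; "ee_pos": TCP position; "ee_rot": TCP orientation; "force": force on the tool from outside, world axes, zero at the start; "torque": the same for the moment, N m; "gripper_width": finger opening in mm.
Only numpy, scipy, OpenCV 4.12 (cv2) and the standard library are available. Lean on these libraries where they do the work, as an engineer would, in place of code of your own. Each camera call takes 0.05 s, during which the arm holds its last target.

TASK

Check the height of the power module on its heat sink: lay the heat sink flat on the gauge stand's base plate so that the gauge foot is over the middle of the module, and let go of it. Then bring the gauge carriage down gently until the sprung foot is pressed in about 4 mm by the module, never bottoming it out, and only then turn the locking knob on top clockwise until it clicks over. Leave the gauge resting there, and do not disturb the bare heat sink, the white transformer or the panel meter.

Things in the scene. Friction and masses are not known exactly. Their poses are not given: they have to be found in the camera images.
- part: Loose aluminium heat sink, 190 mm long (x), 46 wide (y), walls 30 high, about 0.27 kg; the one with a black power module (46 x 34 mm in plan) at its +x end, centred 70 mm from the middle. The module's flat top is 36 to 48 mm above the underside: it differs from part to part, is not reported and must be felt. Origin: centre of the underside, z up.
- bar_grip (a point): Good place to grip the heat sink, across its 46 mm width: 25 mm from its middle on the side away from the module, 24 mm above its underside. Axes as the heat sink's.
- pad (a point): Point of the heat sink's underside straight below the module's centre (x = +70 mm in the heat sink's frame). Axes as the heat sink's.
- stand: Fixed gauge stand. Steel base plate 12 mm thick, 110 wide (y), from x = -180 to +160 mm. Origin: on the table below the foot's axis, z up. A column at x = +130 mm, 165 mm high, carries the carriage's grey boom, 36 mm wide, which reaches to just past the origin. The side x < 0, towards the robot, is open: the heat sink goes in there, module end first, along the stand's x.
- carriage (a joint): Height of the carriage with boom, foot and knob: 0 fully up, growing as it goes down, to 0.062 m. It stays where it is left: about 7 N of friction and 0.37 kg of weight, so pushing it down takes some 4 N and lifting it 10 N. Starts at 0 to 0.012.
- foot (a joint): How far the sprung foot is pressed up into the carriage: 0 free, 0.010 m bottomed out. Its spring starts at about 0.6 N (0.3 N more with its weight) and adds 0.8 N for every mm.
- foot_tip (a point): Centre of the flat underside of the foot, a 20 mm disc on a 10 mm rod. With the carriage fully up and the foot free it is 97 mm above the table (85 mm above the base plate).
- lock (a joint): Locking knob on top of the boom, above the foot: 0 open, grows clockwise from above to a stop at 1.2 rad (locked). An over-centre spring (0.17 N m at first, falling to nothing at 0.6 rad) resists the turn: let go below 0.6 it springs back to 0, beyond that it clicks over to the 1.2 stop by itself. It rides on the carriage: pushing or pulling it moves the carriage, turning it does not.
- lock_grip (a point): Where to grip the locking knob: an upright black bar 44 mm long, 14 mm thick and 37 mm high on a round boss; this point is on the knob's axis, 14 mm below the bar's top and 23 mm above its foot. Its x axis lies along the bar's 44 mm (the stand's x axis when open), its y across the 14 mm, z up.
- spare: Loose bare heat sink, same 190 x 46 x 30 mm profile but without a module. A bystander. Origin: centre of the underside, x along its length.
- toroid: Loose white ring-shaped transformer, 110 mm across, 55 mm high. A bystander. Origin: centre of the underside.
- meter: Loose light grey panel meter with a dark screen and a small knob, 40 x 80 x 43 mm. A bystander. Origin: centre of the underside.
There are look-alikes about, which are no part of the job. Leave any blue or yellow look-alike of the part alone.

How it is judged:
By the outcome, as a careful person would: the job done as asked, in the order asked, and still so for the second after the job is handed in, with the robot touching nothing.
It also fails if it takes over 54 s, if anything falls off the work surface, if the arm or the gripper's body presses on something with over 40 N, if the wrist force passes 120 N, or if a joint passes its speed limit or range.

## Working session

There is one attempt and no reset: what is moved stays moved. The work goes in short steps, Python scripts to look and compute and a tool call to move; the robot and the scene stay as the last step left them, time stands still between calls to the robot, and variables do not carry over. Pictures are saved under pics/ and viewed, and the job is handed in when it is done.

Besides the shell and the picture viewer there is one more tool, called after "Request:" as a command line: name --argument value ..., lists and objects as JSON in quotes. send_rows: Moves the arm, as the interface text tells. Its arguments: {"type":"object","properties":{"commands":{"type":"array","items":{"type":"array","items":{"type":"array","items":{"type":"number","minimum":-1,"maximum":1}}}},"jaw":{"type":"number"},"force":{"type":"number"}},"required":["commands"]}

```bash
ls; mkdir -p pics; cat > h.py <<'E'
import numpy as np, cv2
from workcell import env
def snap(name,fn):
    im,d=env.grab_frame(name); c=env.get_calibration(name)
    cv2.imwrite('pics/'+fn+'.png',im[:,:,::-1]); np.savez('pics/'+fn+'.npz',im=im,d=d,K=c['mtx'],D=c['dist_coeffs'],T=c['camera_from_world'])
def load(fn): return np.load('pics/'+fn+'.npz')
def pts(f,uv,depth=None):
    """world points from pixels with depth image"""
    uv=np.asarray(uv,float).reshape(-1,2)
    n=cv2.undistortPoints(uv[:,None],f['K'],f['D'])[:,0]
    z=f['d'][uv[:,1].round().astype(int),uv[:,0].round().astype(int)] if depth is None else depth
    p=np.c_[n[:,0]*z,-n[:,1]*z,-z]
    T=f['T'];return (p-T[:3,3])@T[:3,:3]
def plane(f,uv,h):
    uv=np.asarray(uv,float).reshape(-1,2)
    n=cv2.undistortPoints(uv[:,None],f['K'],f['D'])[:,0]
    T=f['T'];o=-T[:3,:3].T@T[:3,3];r=np.c_[n[:,0],-n[:,1],-np.ones(len(n))]@T[:3,:3]
    return o+r*((h-o[2])/r[:,2])[:,None]
def proj(f,P):
    P=np.asarray(P,float).reshape(-1,3);q=P@f['T'][:3,:3].T+f['T'][:3,3]
    return cv2.projectPoints(q*[1,-1,-1],np.zeros(3),np.zeros(3),f['K'],f['D'])[0][:,0]
E
python3 - <<'E'
from h import *
print(env.state())
snap('scene','s0');snap('top','t0')
E
```

```text
pics
{'time_s': 0.0, 'qpos': array([-7.27089793e+01,  1.83512509e+01,  8.97083591e+01, -1.14358775e-03,
        7.20443638e+01, -1.14568394e+00]), 'qvel': array([-0.0290348 , -0.03204531,  0.01399848, -0.07988205, -0.06267446,
        0.03174968]), 'effort': array([ 5.57646381e-04, -4.12462413e+01, -2.31972420e+01,  7.27633014e-02,
        4.55245643e-02, -1.38477239e-04]), 'ee_pos': array([ 181.68797272, -544.98531685,  213.11097439]), 'ee_rot': array([179.45343356,  89.89602055, 107.89049174]), 'force': array([-0.62283103,  0.07963845, -0.18312203]), 'torque': array([-0.03525153, -0.01160924, -0.03095628]), 'gripper_width': 90.95610577360841}
```

View pics/s0.png

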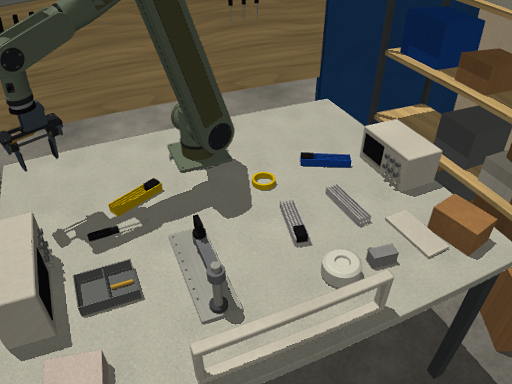

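View pics/t0.png

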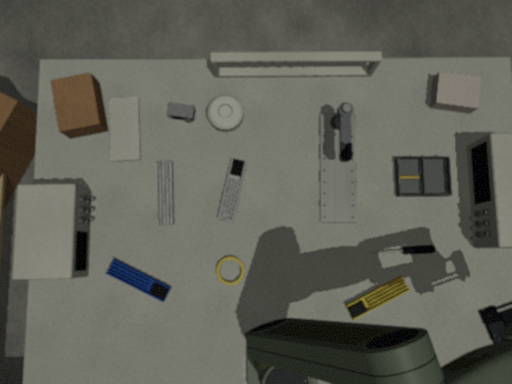

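```bash
python3 - <<'E'
from h import *
f=load('t0');im=f['im'][:,:,::-1]
a=cv2.resize(im[145:235,195:275],None,fx=6,fy=6,interpolation=cv2.INTER_CUBIC)
b=cv2.resize(im[90:230,305:370],None,fx=4,fy=4,interpolation=cv2.INTER_CUBIC)
c=np.zeros((600,760,3),np.uint8);c[:540,:480]=a;c[:560,490:750]=b
cv2.imwrite('pics/t0z.png',c)
f2=load('s0');im=f2['im'][:,:,::-1]
cv2.imwrite('pics/s0z.png',cv2.resize(im[190:330,160:320],None,fx=4,fy=4,interpolation=cv2.INTER_CUBIC))
for uv in [(231,205),(237,168),(340,190),(300,200),(346,150),(346,120),(346,106),(225,108),(166,190),(179,110)]: print(uv,pts(f,uv).round(1), f['d'][uv[1],uv[0]])
E
```

```text
(231, 205) [[478.3 147.1   6.5]] 1460.8079
(237, 168) [[586.1 126.9  40.4]] 1441.946
(340, 190) [[ 520.2 -186.3    9.4]] 1469.6213
(300, 200) [[491.6 -63.8   2.5]] 1470.3954
(346, 150) [[ 606.6 -175.4  181.9]] 1310.0267
(346, 120) [[ 701.7 -186.   143.8]] 1360.6685
(346, 106) [[ 736.6 -183.7  162.7]] 1346.5594
(225, 108) [[770.6 162.   46. ]] 1460.3884
(166, 190) [[526.4 344.4   7.8]] 1462.328
(179, 110) [[768.2 302.6  37.2]] 1466.2463
```

View pics/t0z.png

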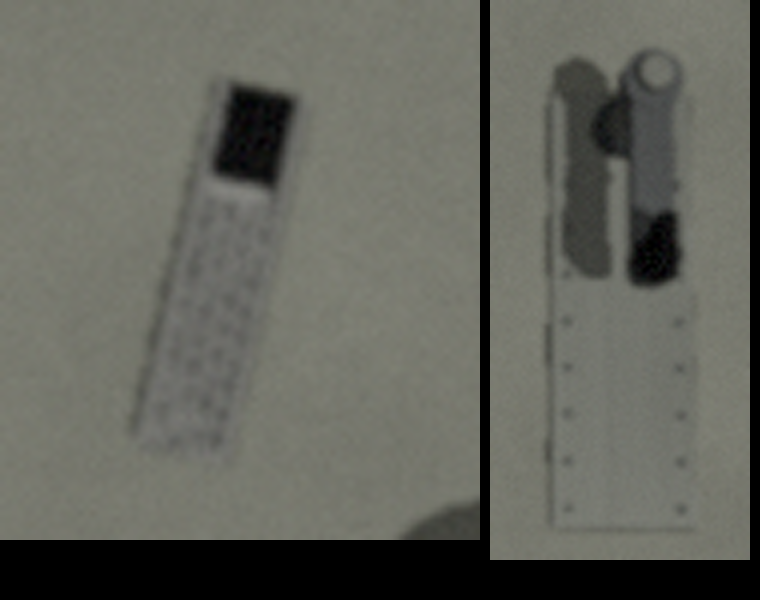

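View pics/s0z.png

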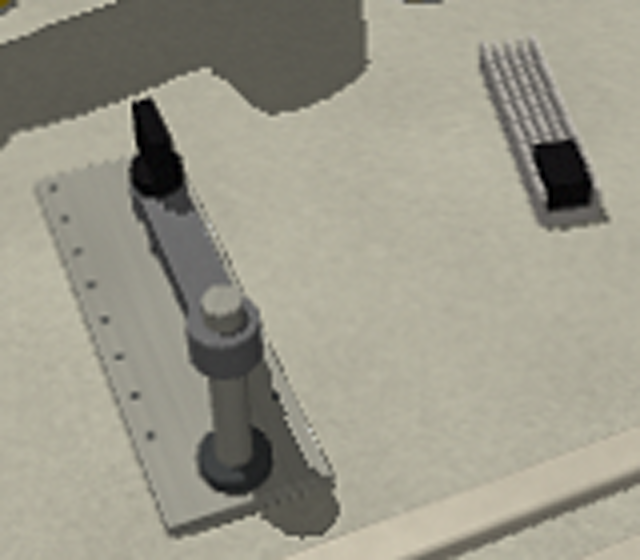

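```bash
python3 - <<'E'
from h import *
f=load('t0')
B=lambda x,y:(305+(x-490)/4-.4,90+y/4-.4)
A=lambda x,y:(195+x/6-.4,145+y/6-.4)
print('plate',plane(f,[B(552,527),B(694,530),B(551,95),B(692,95)],12).round(1))
print('holes',plane(f,[B(568,322),B(568,509),B(680,322),B(682,509)],12).round(1))
print('column',plane(f,[B(657,70)],165).round(1))
print('knob',plane(f,[B(655,272)],172).round(1))
m=[A(230,82),A(298,95),A(274,190),A(212,178)]
M=plane(f,m,42);print('module',M.round(1),M.mean(0))
print('part', plane(f,[A(130,435),A(230,465),A(222,78)],30).round(1))
s=load('s0')
S=lambda x,y:(160+x/4-.4,190+y/4-.4)
print('plate s',plane(s,[S(38,185),S(172,528),S(332,478)],12).round(1))
print('module s',plane(s,[S(533,142),S(575,140),S(592,178),S(548,184)],42).round(1))
# depth profile of boom in scene: 
for uv in [S(185,240),S(147,105),S(222,297)]: print(pts(s,uv).round(1))
for n in('wrist','top'):
  c=env.get_calibration(n);T=c['camera_from_world'];print(n,c['mtx'],(-T[:3,:3].T@T[:3,3]).round(1),T[:3,:3].round(3))
E
```

```text
plate [[ 424.8 -122.2   12. ]
 [ 421.3 -229.7   12. ]
 [ 761.7 -131.2   12. ]
 [ 760.7 -241.4   12. ]]
holes [[ 582.  -139.1   12. ]
 [ 438.3 -134.7   12. ]
 [ 581.1 -225.2   12. ]
 [ 437.3 -221.2   12. ]]
column [[ 732.7 -184.1  165. ]]
knob [[ 587.6 -176.2  172. ]]
module [[615.7 138.9  42. ]
 [608.7 104.9  42. ]
 [560.6 117.3  42. ]
 [567.  148.1  42. ]] [587.99363804 127.30586893  42.        ]
part [[440.1 190.   30. ]
 [424.5 140.4  30. ]
 [620.2 143.5  30. ]]
plate s [[ 429.5 -231.6   12. ]
 [ 763.  -238.2   12. ]
 [ 767.3 -133.6   12. ]]
module s [[565.7 114.5  42. ]
 [576.5 144.4  42. ]
 [618.4 135.3  42. ]
 [610.8 102.8  42. ]]
[[ 657.8 -183.2  143.1]]
[[ 588.4 -180.5  197. ]]
[[ 729.9 -184.   163. ]]
wrist [[322.77307551   0.         254.36744335]
 [  0.         322.77307551 190.30010048]
 [  0.           0.           1.        ]] [ 254.3 -522.3  385.6] [[ 0.315 -0.949 -0.001]
 [ 0.914  0.304 -0.27 ]
 [ 0.257  0.084  0.963]]
top [[480.32477012   0.         263.14050161]
 [  0.         480.32477012 191.38736059]
 [  0.           0.           1.        ]] [ 323.1   75.5 1461.2] [[-0.014 -1.     0.017]
 [ 0.991 -0.011  0.134]
 [-0.133  0.018  0.991]]
```

Request:
send_rows --commands '[[[0.05, 0.42, -0.46, 0, 0, 0], [0.1, 0.84, -0.92, 0, 0, 0]]]' --jaw -1 --force 30

```text
time_s: 0.35
ee_pos: [232.7, -430.3, 203.1]
ee_rot: [165.5, 89.9, 93.8]
force: [1.0, 0.3, 0.6]
gripper_width: 91.1
```

Request:
send_rows --commands '[[[0.05, 0.42, -0.46, 0, 0, 0], [0.1, 0.84, -0.92, 0, 0, 0]]]'

```text
time_s: 0.6
ee_pos: [283.4, -315.9, 193.6]
ee_rot: [125.6, 90.0, 54.0]
force: [1.0, -0.4, -0.1]
gripper_width: 91.5
```

Request:
send_rows --commands '[[[0.05, 0.42, -0.46, 0, 0, 0], [0.1, 0.84, -0.92, 0, 0, 0]]]'

```text
time_s: 0.85
ee_pos: [334.0, -202.1, 183.7]
ee_rot: [52.5, 90.0, -19.1]
force: [1.3, -0.5, 0.7]
gripper_width: 91.3
```

Request:
send_rows --commands '[[[0.05, 0.42, -0.46, 0, 0, 0], [0.1, 0.84, -0.92, 0, 0, 0]]]'

```text
time_s: 1.1
ee_pos: [384.6, -88.2, 173.8]
ee_rot: [40.3, 90.0, -31.3]
force: [1.0, -0.1, 0.8]
gripper_width: 91.1
```

Request:
send_rows --commands '[[[0.05, 0.42, -0.46, 0, 0, 0], [0.1, 0.84, -0.92, 0, 0, 0]]]'

```text
time_s: 1.35
ee_pos: [435.2, 25.8, 163.7]
ee_rot: [23.6, 90.0, -47.9]
force: [2.2, -0.9, 0.3]
gripper_width: 91.6
```

Request:
send_rows --commands '[[[0.13, 0.96, -0.97, -0.413, 0, 0], [0.13, 0.96, -0.97, -0.413, 0, 0], [0.13, 0.96, -0.97, -0.413, 0, 0], [0.13, 0.96, -0.97, -0.413, 0, 0], [0.13, 0.96, -0.97, -0.413, 0, 0], [0.13, 0.96, -0.97, -0.413, 0, 0], [0.13, 0.96, -0.97, -0.413, 0, 0], [0.13, 0.96, -0.97, -0.413, 0, 0], [0.13, 0.96, -0.97, -0.413, 0, 0], [0.13, 0.96, -0.97, -0.413, 0, 0], [0.13, 0.96, -0.97, -0.413, 0, 0], [0.13, 0.96, -0.97, -0.413, 0, 0], [0.13, 0.96, -0.97, -0.413, 0, 0], [0.13, 0.96, -0.97, -0.413, 0, 0], [0.13, 0.96, -0.97, -0.413, 0, 0]]]'

```text
time_s: 3.22
ee_pos: [494.9, 146.0, 150.6]
ee_rot: [121.9, 90.0, -161.1]
force: [1.1, 0.4, 0.4]
gripper_width: 91.3
```

```bash
python3 - <<'E'
from h import *
print(env.state()['qpos'].round(1),env.state()['ee_pos'],env.state()['ee_rot'])
snap('wrist','w1')
f=load('w1');cv2.imwrite('pics/w1z.png',cv2.resize(f['im'][:,:,::-1],(768,576)))
E
```

```text
[ 15.2  16.  102.8  -0.   61.2 -61.8] [494.9420579  146.03190798 150.58973277] [ 121.89051661   89.95421975 -161.1025263 ]
```

View pics/w1z.png

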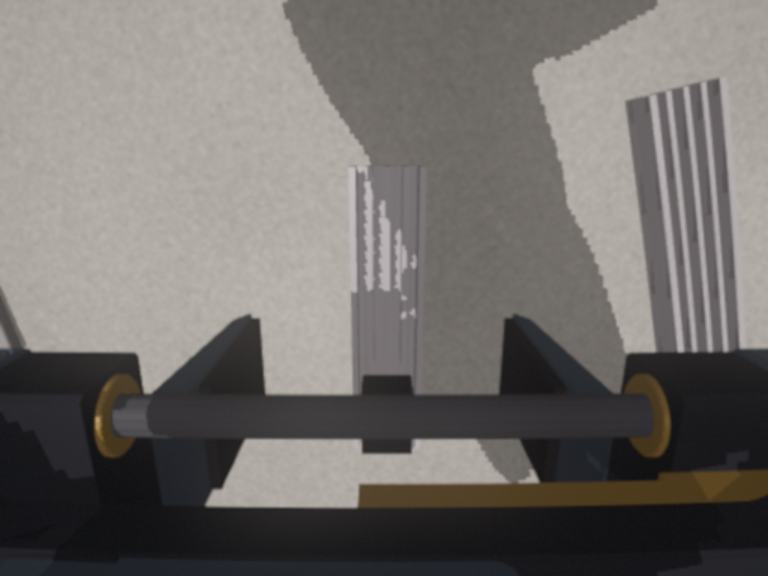

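```bash
python3 - <<'E'
from h import *
f=load('w1');im=f['im'][:,:,::-1]
cv2.imwrite('pics/w1c.png',cv2.resize(im[100:310,215:305],None,fx=5.5,fy=2.75,interpolation=cv2.INTER_CUBIC))
E
```

```text
(no output)
```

View pics/w1c.png

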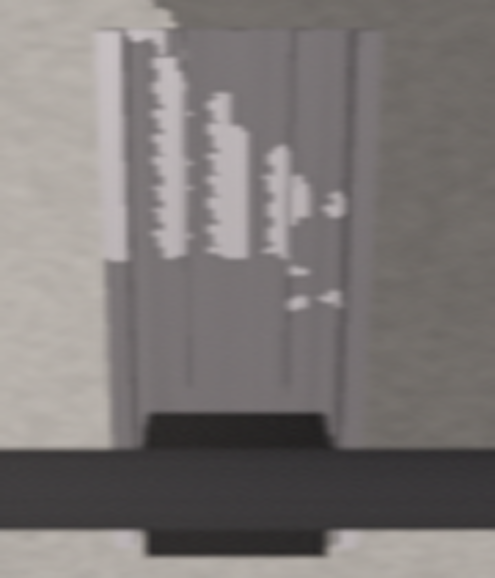

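```bash
python3 - <<'E'
from h import *
f=load('w1')
C=lambda x,y:(215+x/5.5-.4,100+y/2.75-.3)
P=plane(f,[C(95,30),C(382,30),C(113,440),C(361,440)],30);print(P.round(1))
a=(P[0]+P[1])/2;b=(P[2]+P[3])/2;d=b-a;print('near end',a,'mid',b,'yaw',np.degrees(np.arctan2(d[1],d[0])))
print(np.linalg.norm(P[0]-P[1]),np.linalg.norm(P[2]-P[3]))
for h in(36,42,48):
  Q=plane(f,[C(148,555),C(326,555),C(148,415),C(329,415)],h);print(h,Q.round(1).tolist(),np.linalg.norm(Q[0]-Q[1]), Q.mean(0))
u=d/np.linalg.norm(d);print('grip from near end',a+u*70,'centre',a+u*95,'pad',a+u*165)
for uv in[C(230,420),C(250,545)]:print(pts(f,uv))
E
```

```text
[[425.  140.5  30. ]
 [435.4 185.5  30. ]
 [567.1 108.   30. ]
 [577.3 152.2  30. ]]
near end [430.20876635 162.96893387  30.        ] mid [572.19587855 130.09582269  30.        ] yaw -13.035548664370578
46.16403629591286 45.3700164983656
36 [[612.0, 103.8, 36.0], [619.5, 136.3, 36.0], [555.9, 117.6, 36.0], [563.2, 148.9, 36.0]] 33.30851638188908 [587.63521522 126.6342127   36.        ]
42 [[608.0, 105.0, 42.0], [615.3, 136.8, 42.0], [553.1, 118.5, 42.0], [560.2, 149.1, 42.0]] 32.61240191084677 [584.14878963 127.37653673  42.        ]
48 [[604.0, 106.3, 48.0], [611.2, 137.4, 48.0], [550.3, 119.4, 48.0], [557.2, 149.4, 48.0]] 31.91628743980443 [580.66236404 128.11886076  48.        ]
grip from near end [498.40488794 147.18004534  30.        ] centre [522.76064564 141.54115658  30.        ] pad [590.95676723 125.75226806  30.        ]
[[569.1210314  129.54600326  19.58575716]]
[[609.02591777 123.99269093  40.51473627]]
```

Request:
send_rows --commands '[[[0.45, -0.02, 0.02, 0, 0, 0], [0.9, -0.02, 0.02, 0, 0, 0], [0.9, -0.02, 0.02, 0, 0, 0]]]'

```text
time_s: 3.65
ee_pos: [494.9, 146.9, 58.3]
ee_rot: [118.9, 89.5, -164.1]
force: [-0.1, -0.0, -0.2]
gripper_width: 91.2
```

Request:
send_rows --commands '[[[0.35, 0, 0, 0, 0, 0], [0.545, 0, 0, 0, 0, 0], [0.545, 0, 0, 0, 0, 0]]]'

```text
time_s: 4.03
ee_pos: [497.9, 147.7, 6.9]
ee_rot: [133.1, 90.0, -149.9]
force: [-0.5, 0.2, -0.3]
gripper_width: 90.9
```

Request:
send_rows --commands '[[[0, 0, 0, 0, 0, 0], [0, 0, 0, 0, 0, 0], [0, 0, 0, 0, 0, 0], [0, 0, 0, 0, 0, 0], [0, 0, 0, 0, 0, 0], [0, 0, 0, 0, 0, 0]]]' --jaw 1 --force 30

```text
time_s: 4.78
ee_pos: [497.7, 147.7, 6.6]
ee_rot: [-49.8, 90.0, 27.3]
force: [-0.6, 1.2, 1.6]
gripper_width: 46.2
```

Request:
send_rows --commands '[[[-0.12, 0, 0, 0, 0, 0], [-0.24, 0, 0, -0.0157, 0, 0], [-0.24, 0, 0, -0.0314, 0, 0], [-0.24, 0, 0, -0.0314, 0, 0]]]'

```text
time_s: 5.28
ee_pos: [497.5, 147.5, 30.8]
ee_rot: [168.2, 90.0, -103.4]
force: [-0.2, 0.3, -2.1]
gripper_width: 45.9
```

Request:
send_rows --commands '[[[0, 0.05, -0.45, 0, 0, 0], [0, 0.1, -0.9, 0, 0, 0]]]'

```text
time_s: 5.52
ee_pos: [484.7, 57.1, 30.4]
ee_rot: [124.1, 90.0, -147.5]
force: [0.9, 0.2, -2.6]
gripper_width: 46.0
```

Request:
send_rows --commands '[[[0, 0.05, -0.45, 0, 0, 0], [0, 0.1, -0.9, 0, 0, 0]]]'

```text
time_s: 5.78
ee_pos: [472.2, -33.1, 30.5]
ee_rot: [119.3, 90.0, -152.4]
force: [0.6, -0.3, -2.0]
gripper_width: 45.2
```

Request:
send_rows --commands '[[[0, 0.05, -0.45, 0, 0, 0], [0, 0.1, -0.9, 0, 0, 0]]]'

```text
time_s: 6.02
ee_pos: [459.7, -122.9, 30.5]
ee_rot: [114.3, 90.0, -157.4]
force: [0.8, 0.1, -2.4]
gripper_width: 45.7
```

Request:
send_rows --commands '[[[0, 0.05, -0.3, 0, 0, 0], [0, 0.08, -0.55, 0, 0, 0], [0, 0.08, -0.55, 0, 0, 0], [0, 0.08, -0.55, 0, 0, 0]]]'

```text
time_s: 6.52
ee_pos: [450.4, -175.6, 30.4]
ee_rot: [53.1, 89.9, 141.4]
force: [0.2, -0.2, -1.6]
gripper_width: 46.0
```

```bash
python3 - <<'E'
from h import *
s=env.state();print(s['time_s'],s['ee_pos'],s['ee_rot'],s['force'],s['gripper_width'])
snap('wrist','w2');snap('top','t2')
f=load('w2');cv2.imwrite('pics/w2z.png',cv2.resize(f['im'][:,:,::-1],(768,576)))
E
```

```text
6.525 [ 450.36497393 -175.63650735   30.35626703] [ 53.05912316  89.94851234 141.42195905] [ 0.21619859 -0.24898895 -1.57278432] 45.96360345031358
```

View pics/w2z.png

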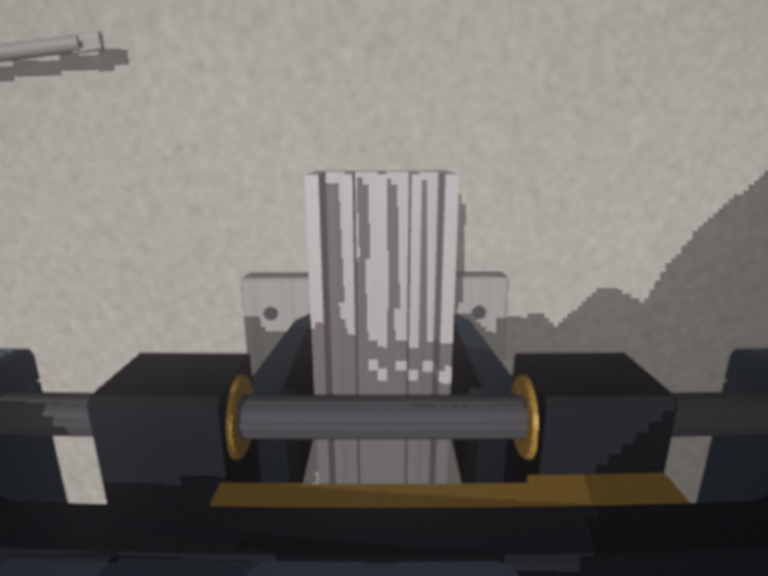

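View pics/t2.png

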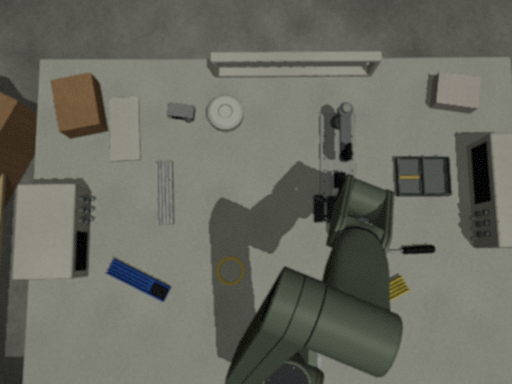

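```bash
python3 - <<'E'
from h import *
f=load('w2');Z=lambda x,y:((x+.5)/1.5-.5,(y+.5)/1.5-.5)
print('near end',plane(f,[Z(306,173),Z(460,173)],53.8).round(1))
print('plate edge',plane(f,[Z(243,274),Z(507,274)],12).round(1),plane(f,[Z(300,274),Z(470,273)],12).round(1))
print('holes',plane(f,[Z(270,313),Z(478,312)],12).round(1))
g=load('t2');im=g['im'][:,:,::-1]
cv2.imwrite('pics/t2c.png',cv2.resize(im[90:230,305:370],None,fx=4,fy=4,interpolation=cv2.INTER_CUBIC))
cv2.imwrite('pics/w2c.png',cv2.resize(f['im'][105:225,150:350,::-1],None,fx=4,fy=4,interpolation=cv2.INTER_CUBIC))
E
```

```text
near end [[ 380.2 -197.6   53.8]
 [ 381.5 -151.2   53.8]]
plate edge [[ 421.2 -232.6   12. ]
 [ 424.3 -124.9   12. ]] [[ 421.9 -209.2   12. ]
 [ 423.5 -140.1   12. ]]
holes [[ 438.3 -223.    12. ]
 [ 440.3 -136.4   12. ]]
```

View pics/t2c.png

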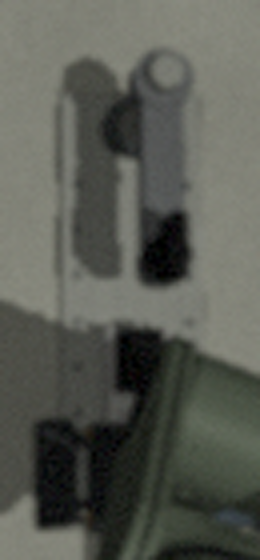

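View pics/w2c.png

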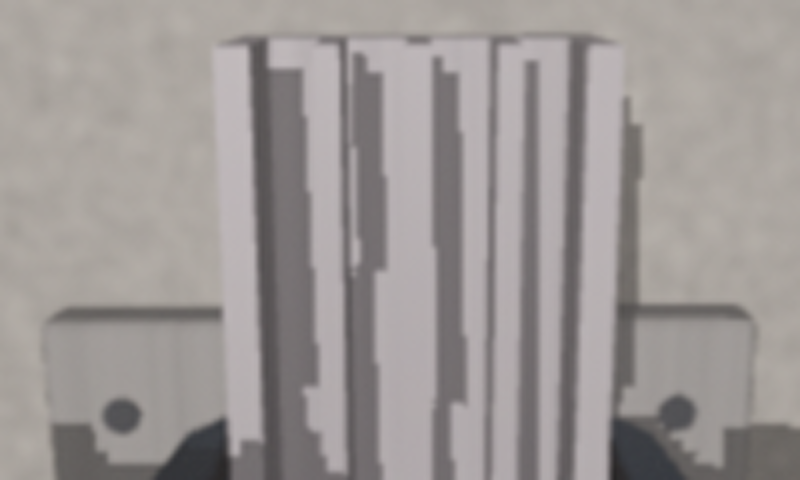

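```bash
python3 - <<'E'
from h import *
f=load('w2');C=lambda x,y:(150+x/4-.4,105+y/4-.4)
P=plane(f,[C(213,46),C(623,46)],53.8);print('near end',P.round(1),P.mean(0))
Q=plane(f,[C(228,470),C(612,470)],53.8);print('walls',Q.round(1),Q.mean(0))
P=plane(f,[C(44,320),C(756,316)],12);print('plate edge',P.round(1),P.mean(0))
P=plane(f,[C(122,416),C(677,412)],12);print('holes',P.round(1),P.mean(0))
g=load('t2')
B=lambda x,y:(305+x/4-.4,90+y/4-.4)
for h in (60,66,72):print('module far-left/left-near top',h,plane(g,[B(116,330),B(114,388)],h).round(1))
print(proj(g,[450.4,-175.6,30]))
E
```

```text
near end [[ 380.6 -198.    53.8]
 [ 381.9 -151.7   53.8]] [ 381.27995737 -174.88403419   53.8       ]
walls [[ 431.7 -199.8   53.8]
 [ 433.1 -152.4   53.8]] [ 432.40653356 -176.11208381   53.8       ]
plate edge [[ 422.5 -233.5   12. ]
 [ 425.  -124.4   12. ]] [ 423.77986102 -178.95741504   12.        ]
holes [[ 438.4 -222.9   12. ]
 [ 440.2 -136.2   12. ]] [ 439.27124814 -179.52489718   12.        ]
module far-left/left-near top 60 [[ 567.1 -160.    60. ]
 [ 523.7 -157.1   60. ]]
module far-left/left-near top 66 [[ 566.1 -159.    66. ]
 [ 522.8 -156.1   66. ]]
module far-left/left-near top 72 [[ 565.  -158.    72. ]
 [ 522.  -155.1   72. ]]
[[338.45466125 212.17639329]]
```

Request:
send_rows --commands '[[[0, -0.15, -0.025, 0, 0, 0], [0, -0.3, -0.025, 0, 0, 0], [0, -0.45, -0.025, 0, 0, 0], [0, -0.577, -0.025, 0, 0, 0], [0, -0.577, -0.025, 0, 0, 0], [0, -0.577, -0.025, 0, 0, 0]]]'

```text
time_s: 7.38
ee_pos: [507.7, -180.1, 30.2]
ee_rot: [76.6, 89.9, 165.0]
force: [0.6, -0.0, -1.9]
gripper_width: 45.9
```

```bash
python3 - <<'E'
from h import *
s=env.state();print(s['time_s'],s['ee_pos'],s['ee_rot'],s['force'],s['gripper_width'])
snap('scene','s3');snap('wrist','w3')
f=load('s3');a=cv2.resize(f['im'][170:330,140:260,::-1],None,fx=3.7,fy=3.7,interpolation=cv2.INTER_CUBIC)
f=load('w3');b=cv2.resize(f['im'][100:260,150:350,::-1],None,fx=1.7,fy=1.7,interpolation=cv2.INTER_CUBIC)
c=np.zeros((600,800,3),np.uint8);c[:a.shape[0],:a.shape[1]]=a;c[:b.shape[0],450:450+b.shape[1]]=b
cv2.imwrite('pics/c3.png',c)
E
```

```text
7.375 [ 507.66352203 -180.10332439   30.19153495] [ 76.57284624  89.92501381 164.99806854] [ 0.62653087 -0.02084549 -1.91688091] 45.92172823102737
```

View pics/c3.png

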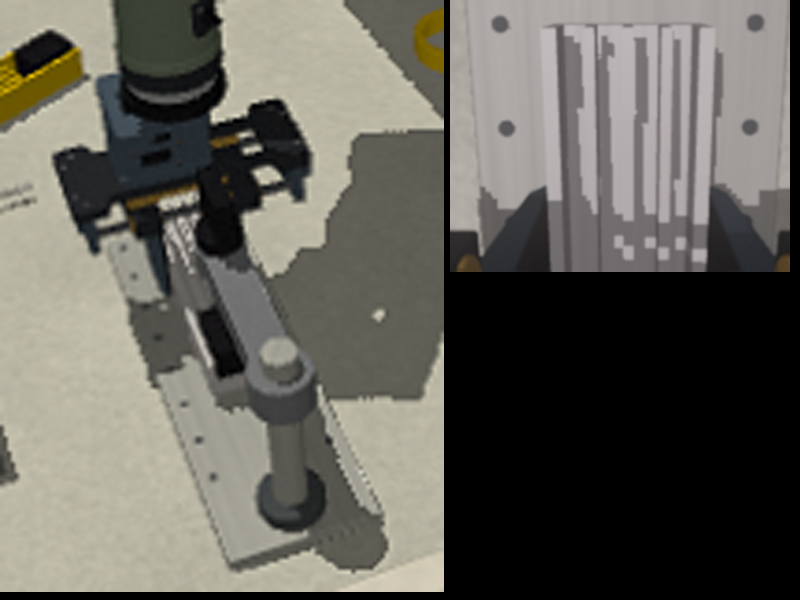

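```bash
python3 - <<'E'
from h import *
f=load('w3');cv2.imwrite('pics/w3c.png',cv2.resize(f['im'][90:200,150:350,::-1],None,fx=4,fy=4,interpolation=cv2.INTER_CUBIC))
E
```

```text
(no output)
```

View pics/w3c.png

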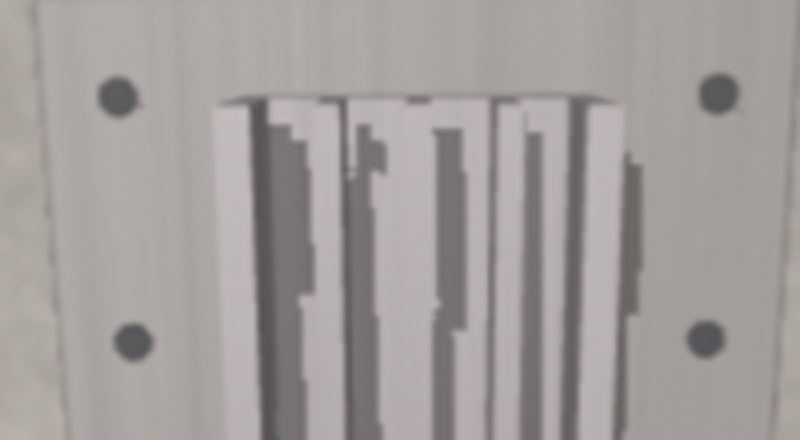

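```bash
python3 - <<'E'
from h import *
f=load('w3');C=lambda x,y:(150+x/4-.4,90+y/4-.4)
P=plane(f,[C(213,106),C(623,106)],53.6);print('near end',P.round(1),P.mean(0))
P=plane(f,[C(225,430),C(613,430)],53.6);print('walls',P.round(1),P.mean(0))
P=plane(f,[C(118,97),C(719,94)],12);print('holes',P.round(1),P.mean(0))
P=plane(f,[C(133,343),C(706,339)],12);print('holes2',P.round(1),P.mean(0))
E
```

```text
near end [[ 437.7 -202.8   53.6]
 [ 439.  -156.5   53.6]] [ 438.35472218 -179.65883388   53.6       ]
walls [[ 476.  -204.1   53.6]
 [ 477.3 -157.2   53.6]] [ 476.62807127 -180.64860805   53.6       ]
holes [[ 437.7 -223.1   12. ]
 [ 439.8 -136.2   12. ]] [ 438.72733236 -179.6619338    12.        ]
holes2 [[ 474.2 -224.1   12. ]
 [ 476.1 -137.1   12. ]] [ 475.11734966 -180.5680012    12.        ]
```

Request:
send_rows --commands '[[[0.04, 0, 0, 0, 0, 0], [0.08, 0, 0, 0, 0, 0], [0.1, 0, 0, 0, 0, 0], [0.113, 0, 0, 0, 0, 0], [0.113, 0, 0, 0, 0, 0], [0.113, 0, 0, 0, 0, 0]]]'

```text
time_s: 8.22
ee_pos: [508.4, -180.4, 19.2]
ee_rot: [-127.7, 90.0, -39.3]
force: [0.8, 0.1, -2.9]
gripper_width: 46.0
```

Request:
send_rows --commands '[[[0.005, 0, 0, 0, 0, 0], [0.005, 0, 0, 0, 0, 0]]]'

```text
time_s: 8.48
ee_pos: [508.3, -180.3, 18.7]
ee_rot: [-140.8, 90.0, -52.4]
force: [-0.1, -0.5, -2.3]
gripper_width: 45.5
```

Request:
send_rows --commands '[[[0.006, 0, 0, 0, 0, 0], [0.006, 0, 0, 0, 0, 0]]]'

```text
time_s: 8.72
ee_pos: [508.3, -180.4, 18.6]
ee_rot: [-115.0, 90.0, -26.6]
force: [-0.9, 0.7, 3.7]
gripper_width: 46.0
```

Request:
send_rows --commands '[[[0, 0, 0, 0, 0, 0], [0, 0, 0, 0, 0, 0], [0, 0, 0, 0, 0, 0], [0, 0, 0, 0, 0, 0]]]' --jaw -0.6

```text
time_s: 9.22
ee_pos: [508.3, -180.3, 18.0]
ee_rot: [-162.4, 90.0, -74.0]
force: [-0.4, 0.6, 0.1]
gripper_width: 72.7
```

Request:
send_rows --commands '[[[-0.2, 0, 0, 0, 0, 0], [-0.4, 0.2, 0, 0, 0, 0], [-0.8, 0.4, 0, 0, 0, 0], [-1.0, 0.6, 0, 0, 0, 0]]]'

```text
time_s: 9.72
ee_pos: [448.6, -179.0, 119.8]
ee_rot: [-113.7, 89.8, -25.2]
force: [0.7, 0.5, -0.3]
gripper_width: 73.2
```

Request:
send_rows --commands '[[[-0.5, 0, 0, 0, 0, 0], [-1, 0, 0, 0, 0, 0], [-1, 0, 0, 0, 0, 0]]]'

```text
time_s: 10.1
ee_pos: [450.5, -179.6, 222.1]
ee_rot: [-112.1, 89.5, -23.7]
force: [-0.0, 0.2, -0.6]
gripper_width: 73.0
```

```bash
python3 - <<'E'
from h import *
s=env.state();print(s['time_s'],s['ee_pos'],s['ee_rot'],s['force'],s['gripper_width'])
snap('wrist','w4');snap('scene','s4')
f=load('s4');a=cv2.resize(f['im'][180:330,150:260,::-1],None,fx=3.7,fy=3.7,interpolation=cv2.INTER_CUBIC)
f=load('w4');b=f['im'][:,130:512,::-1]
c=np.zeros((600,800,3),np.uint8);c[:a.shape[0],:a.shape[1]]=a;c[:b.shape[0],415:415+b.shape[1]]=b
cv2.imwrite('pics/c4.png',c)
E
```

```text
10.1 [ 450.51744391 -179.64776561  222.08629663] [-112.1157789    89.45820308  -23.69628126] [-0.00286299  0.19647457 -0.61261203] 72.99810310511603
```

View pics/c4.png

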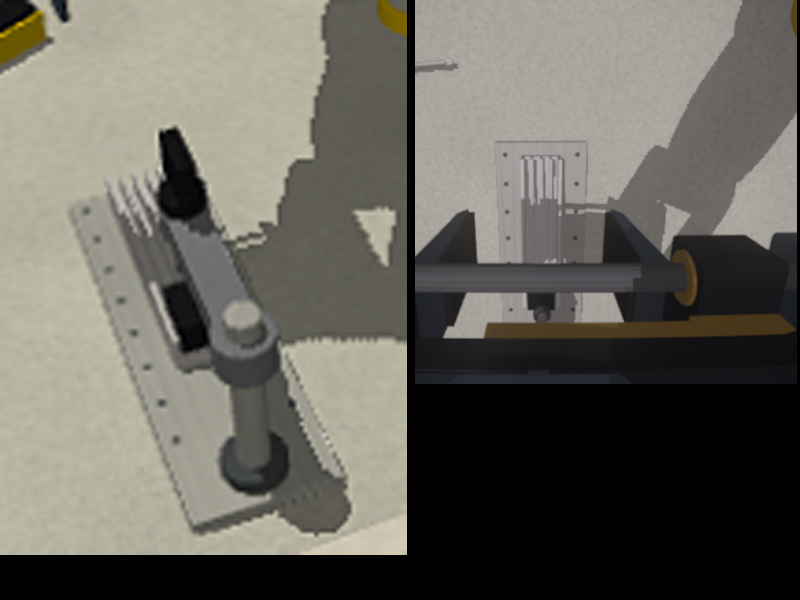

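```bash
python3 - <<'E'
from h import *
for n in('s0','s4','t0','w4'):
    f=load(n);v,u=np.mgrid[0:384,0:512];uv=np.c_[u.ravel(),v.ravel()]
    ok=f['d'].ravel()>0;uv=uv[ok];P=pts(f,uv);c=f['im'].reshape(-1,3)[ok]
    m=(abs(P[:,0]-603)<45)&(abs(P[:,1]+182)<40)&(P[:,2]>110)&(P[:,2]<240)&(c.max(1)<70)
    Q=P[m];print(n,len(Q))
    if len(Q)<5: continue
    t=Q[:,2]>np.percentile(Q[:,2],98)-6
    print(' z pct',np.percentile(Q[:,2],[2,25,50,75,90,98]).round(1),'top pts x',np.percentile(Q[t,0],[5,50,95]).round(1),'y',np.percentile(Q[t,1],[5,50,95]).round(1),t.sum())
    m=(abs(P[:,0]-660)<35)&(abs(P[:,1]+182)<14)&(P[:,2]>110)
    print(' boom top z',np.percentile(P[m,2],[10,50,90]).round(1) if m.any() else None)
E
```

```text
s0 278
 z pct [132.9 151.5 166.9 193.  196.9 198.7] top pts x [586.  605.6 624.4] y [-189.6 -183.7 -176.9] 72
 boom top z [142.9 144.7 162.7]
s4 282
 z pct [129.  151.3 166.8 192.  197.  198.9] top pts x [586.  607.2 624.9] y [-189.7 -183.6 -177.2] 69
 boom top z [143.1 145.  165.7]
t0 233
 z pct [130.  145.6 166.  194.3 197.1 200.2] top pts x [583.4 603.4 620.4] y [-186.7 -181.1 -175.5] 60
 boom top z [139.9 144.8 148.7]
w4 0
```

Request:
send_rows --commands '[[[0, -0.45, 0.01, 0, 0, 0], [0, -0.9, 0.01, 0, 0, 0]]]' --jaw 0.1

```text
time_s: 10.45
ee_pos: [538.2, -179.8, 216.2]
ee_rot: [73.8, 89.8, 162.2]
force: [0.6, -0.5, -0.5]
gripper_width: 55.4
```

Request:
send_rows --commands '[[[0, -0.35, 0, 0, 0, 0], [0, -0.63, 0.005, 0, 0, 0], [0, -0.63, 0.005, 0, 0, 0], [0, -0.63, 0.005, 0, 0, 0]]]'

```text
time_s: 10.95
ee_pos: [599.9, -181.1, 216.5]
ee_rot: [77.7, 89.8, 166.2]
force: [-0.3, 0.3, 0.3]
gripper_width: 41.1
```

```bash
python3 - <<'E'
from h import *
s=env.state();print(s['time_s'],s['ee_pos'],s['ee_rot'],s['force'],s['gripper_width'])
snap('wrist','w5')
f=load('w5');b=cv2.resize(f['im'][:,:,::-1],(768,576))
cv2.imwrite('pics/w5z.png',b)
E
```

```text
10.95 [ 599.85886311 -181.10842089  216.45387078] [ 77.73230008  89.7818201  166.15270272] [-0.33502552  0.25682084  0.33485607] 41.12345656107067
```

View pics/w5z.png

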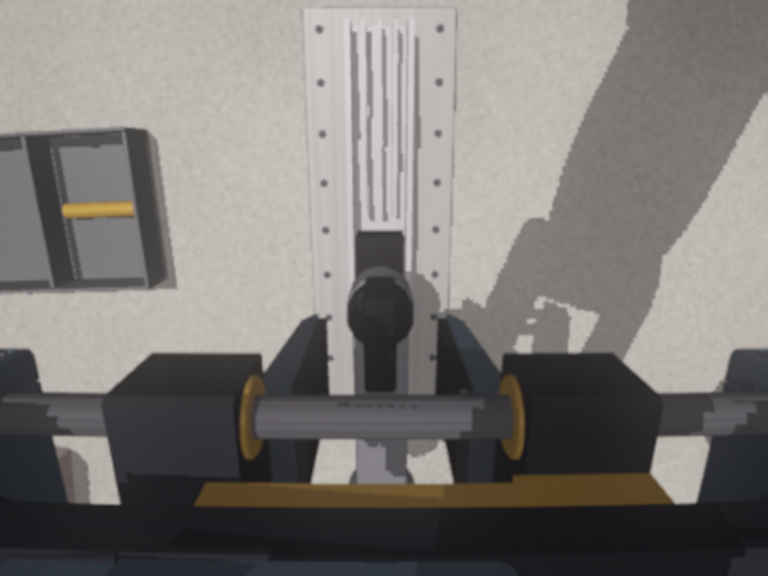

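```bash
python3 - <<'E'
from h import *
f=load('w5');im=f['im'][:,:,::-1]
a=im[170:275,205:305];a=cv2.convertScaleAbs(a,alpha=2.2)
cv2.imwrite('pics/w5c.png',cv2.resize(a,None,fx=5.5,fy=5.5,interpolation=cv2.INTER_CUBIC))
E
```

```text
(no output)
```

View pics/w5c.png

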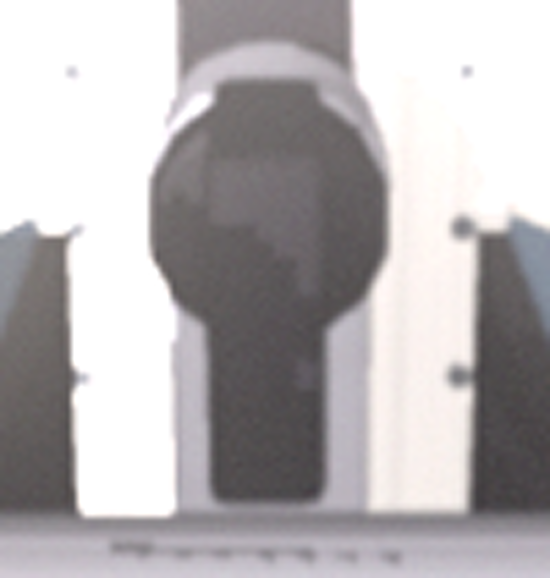

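```bash
python3 - <<'E'
from h import *
f=load('w5');C=lambda x,y:(205+x/5.5-.4,170+y/5.5-.4)
for h in(195,197.5,200):
  P=plane(f,[C(210,480),C(326,480),C(268,500),C(207,157),C(327,157)],h);print(h,P.round(1).tolist())
P=plane(f,[C(176,470),C(369,470)],145);print('boom',P.round(1).tolist(),P.mean(0))
P=plane(f,[C(72,375),C(472,375)],197);print('fingers',P.round(1).tolist(),P.mean(0))
E
```

```text
195 [[623.9, -191.0, 195.0], [624.3, -176.9, 195.0], [626.8, -184.0, 195.0], [583.1, -189.7, 195.0], [583.5, -176.0, 195.0]]
197.5 [[622.6, -190.8, 197.5], [623.0, -177.0, 197.5], [625.5, -184.0, 197.5], [582.3, -189.6, 197.5], [582.7, -176.0, 197.5]]
200 [[621.4, -190.7, 200.0], [621.8, -177.0, 200.0], [624.2, -183.9, 200.0], [581.6, -189.5, 200.0], [582.0, -176.1, 200.0]]
boom [[647.7, -198.8, 145.0], [648.6, -169.5, 145.0]] [ 648.16699774 -184.13598761  145.        ]
fingers [[608.8, -206.6, 197.0], [610.2, -159.5, 197.0]] [ 609.48964464 -183.0348569   197.        ]
```

Request:
send_rows --commands '[[[0, -0.04, -0.011, 0, 0, 0], [0.2, -0.04, -0.011, 0, 0, 0], [0.4, -0.04, -0.011, 0, 0, 0], [0.515, -0.04, -0.011, 0, 0, 0], [0.515, -0.04, -0.011, 0, 0, 0], [0.515, -0.04, -0.011, 0, 0, 0]]]'

```text
time_s: 11.75
ee_pos: [605.7, -182.8, 167.5]
ee_rot: [-109.3, 89.9, -20.9]
force: [0.3, 0.0, 0.2]
gripper_width: 41.0
```

Request:
send_rows --commands '[[[0, 0, 0, 0, 0, 0], [0, 0, 0, 0, 0, 0], [0, 0, 0, 0, 0, 0], [0, 0, 0, 0, 0, 0], [0, 0, 0, 0, 0, 0], [0, 0, 0, 0, 0, 0]]]' --jaw 1 --force 6

```text
time_s: 12.5
ee_pos: [605.4, -182.2, 166.8]
ee_rot: [-40.3, 90.0, 48.1]
force: [-0.3, 2.3, 2.9]
gripper_width: 14.0
```

```bash
python3 - <<'E'
from h import *
s=env.state();print(s['time_s'],s['ee_pos'],s['ee_rot'],s['force'],s['torque'],s['gripper_width'])
E
```

```text
12.5 [ 605.37650455 -182.23169986  166.80419852] [-40.29315779  89.96679863  48.13781201] [-0.31062882  2.27750176  2.90091023] [ 0.57456932 -0.07033443  0.11217296] 14.023913134221187
```

Request:
send_rows --commands '[[[0, 0, 0, 0, 0, 0], [0, 0, 0, 0, 0, 0], [0.01, 0, 0, 0, 0, 0], [0.02, 0, 0, 0, 0, 0], [0.03, 0, 0, 0, 0, 0], [0.04, 0, 0, 0, 0, 0], [0.05, 0, 0, 0, 0, 0], [0.05, 0, 0, 0, 0, 0]]]' --force 25

```text
time_s: 13.5
ee_pos: [605.4, -182.3, 161.3]
ee_rot: [-13.9, 90.0, 74.5]
force: [0.5, 4.7, 2.8]
gripper_width: 13.9
```

Request:
send_rows --commands '[[[0.02, 0, 0, 0, 0, 0], [0.04, 0, 0, 0, 0, 0], [0.06, 0, 0, 0, 0, 0], [0.08, 0, 0, 0, 0, 0], [0.1, 0, 0, 0, 0, 0], [0.1, 0, 0, 0, 0, 0]]]'

```text
time_s: 14.25
ee_pos: [605.4, -182.2, 151.2]
ee_rot: [-2.4, 90.0, 86.0]
force: [1.9, 5.5, 2.4]
gripper_width: 13.6
```

Request:
send_rows --commands '[[[0.015, 0, 0, 0, 0, 0], [0.03, 0, 0, 0, 0, 0], [0.045, 0, 0, 0, 0, 0], [0.06, 0, 0, 0, 0, 0], [0.075, 0, 0, 0, 0, 0], [0.08, 0, 0, 0, 0, 0]]]'

```text
time_s: 15.0
ee_pos: [605.3, -182.3, 143.4]
ee_rot: [-8.5, 90.0, 79.9]
force: [0.1, 5.7, 3.2]
gripper_width: 14.2
```

```bash
python3 - <<'E'
from h import *
s=env.state();print(s['time_s'],s['ee_pos'],s['force'],s['torque'],s['gripper_width'])
snap('scene','s6')
f=load('s6');a=cv2.resize(f['im'][150:330,140:260,::-1],None,fx=3.3,fy=3.3,interpolation=cv2.INTER_CUBIC)
cv2.imwrite('pics/s6z.png',a)
P=[]
v,u=np.mgrid[0:384,0:512];uv=np.c_[u.ravel(),v.ravel()];P=pts(f,uv)
m=(abs(P[:,0]-660)<30)&(abs(P[:,1]+184)<12)&(P[:,2]>80);print('boom z',np.percentile(P[m,2],[10,50,90]))
E
```

```text
15.0 [ 605.34993788 -182.25440388  143.36639518] [0.07438301 5.65560948 3.23841684] [ 1.08617951 -0.2460851   0.16126902] 14.228167963926868
boom z [122.18540343 393.38795231 494.31265318]
```

View pics/s6z.png

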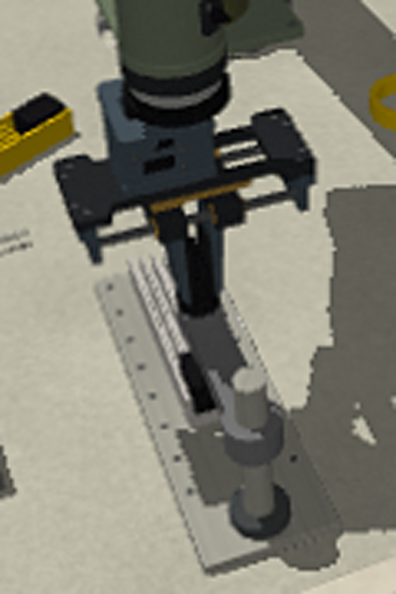

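Request:
send_rows --commands '[[[0.01, 0, 0, 0, 0, 0], [0.01, 0, 0, 0, 0, 0]]]'

```text
time_s: 15.3
ee_pos: [605.4, -182.2, 142.3]
ee_rot: [-15.0, 90.0, 73.4]
force: [0.8, 5.2, 2.3]
gripper_width: 13.8
```

Request:
send_rows --commands '[[[0.01, 0, 0, 0, 0, 0], [0.01, 0, 0, 0, 0, 0]]]'

```text
time_s: 15.55
ee_pos: [605.4, -182.2, 141.3]
ee_rot: [-15.8, 90.0, 72.7]
force: [0.5, 4.7, 3.1]
gripper_width: 13.9
```

Request:
send_rows --commands '[[[0.01, 0, 0, 0, 0, 0], [0.01, 0, 0, 0, 0, 0]]]'

```text
time_s: 15.8
ee_pos: [605.4, -182.2, 140.3]
ee_rot: [-10.2, 90.0, 78.2]
force: [1.1, 5.1, 2.2]
gripper_width: 14.0
```

Request:
send_rows --commands '[[[0.01, 0, 0, 0, 0, 0], [0.01, 0, 0, 0, 0, 0]]]'

```text
time_s: 16.05
ee_pos: [605.4, -182.2, 139.3]
ee_rot: [-13.7, 90.0, 74.7]
force: [0.5, 4.1, 3.5]
gripper_width: 13.6
```

Request:
send_rows --commands '[[[0.01, 0, 0, 0, 0, 0], [0.01, 0, 0, 0, 0, 0]]]'

```text
time_s: 16.3
ee_pos: [605.4, -182.3, 138.3]
ee_rot: [-8.7, 90.0, 79.7]
force: [0.7, 4.8, 2.7]
gripper_width: 14.1
```

Request:
send_rows --commands '[[[0.01, 0, 0, 0, 0, 0], [0.01, 0, 0, 0, 0, 0]]]'

```text
time_s: 16.55
ee_pos: [605.4, -182.2, 137.3]
ee_rot: [-9.6, 90.0, 78.8]
force: [0.7, 5.1, 3.5]
gripper_width: 14.1
```

Request:
send_rows --commands '[[[0.01, 0, 0, 0, 0, 0], [0.01, 0, 0, 0, 0, 0]]]'

```text
time_s: 16.8
ee_pos: [605.4, -182.3, 136.3]
ee_rot: [-13.5, 90.0, 74.9]
force: [0.5, 5.3, 2.9]
gripper_width: 13.7
```

Request:
send_rows --commands '[[[0.01, 0, 0, 0, 0, 0], [0.01, 0, 0, 0, 0, 0]]]'

```text
time_s: 17.05
ee_pos: [605.4, -182.3, 135.3]
ee_rot: [-11.0, 90.0, 77.5]
force: [1.8, 5.1, 1.7]
gripper_width: 13.8
```

Request:
send_rows --commands '[[[0.01, 0, 0, 0, 0, 0], [0.01, 0, 0, 0, 0, 0]]]'

```text
time_s: 17.3
ee_pos: [605.4, -182.2, 134.3]
ee_rot: [-16.4, 90.0, 72.0]
force: [1.9, 5.6, 3.0]
gripper_width: 14.0
```

Request:
send_rows --commands '[[[0.01, 0, 0, 0, 0, 0], [0.01, 0, 0, 0, 0, 0]]]'

```text
time_s: 17.55
ee_pos: [605.4, -182.2, 133.3]
ee_rot: [-13.7, 90.0, 74.7]
force: [0.7, 6.3, 3.4]
gripper_width: 13.8
```

Request:
send_rows --commands '[[[0.01, 0, 0, 0, 0, 0], [0.01, 0, 0, 0, 0, 0]]]'

```text
time_s: 17.8
ee_pos: [605.4, -182.3, 132.3]
ee_rot: [-9.4, 90.0, 79.1]
force: [-0.3, 4.8, 2.2]
gripper_width: 13.8
```

Request:
send_rows --commands '[[[0.01, 0, 0, 0, 0, 0], [0.01, 0, 0, 0, 0, 0]]]'

```text
time_s: 18.05
ee_pos: [605.4, -182.3, 131.4]
ee_rot: [-14.7, 90.0, 73.7]
force: [1.6, 5.9, 2.8]
gripper_width: 14.0
```

Request:
send_rows --commands '[[[0.01, 0, 0, 0, 0, 0], [0.01, 0, 0, 0, 0, 0]]]'

```text
time_s: 18.3
ee_pos: [605.4, -182.3, 130.6]
ee_rot: [-29.9, 90.0, 58.6]
force: [0.4, 4.7, 3.2]
gripper_width: 14.1
```

Request:
send_rows --commands '[[[0.01, 0, 0, 0, 0, 0], [0.01, 0, 0, 0, 0, 0]]]'

```text
time_s: 18.55
ee_pos: [605.4, -182.3, 129.7]
ee_rot: [-35.4, 90.0, 53.0]
force: [0.8, 5.3, 4.6]
gripper_width: 14.2
```

Request:
send_rows --commands '[[[0.01, 0, 0, 0, 0, 0], [0.01, 0, 0, 0, 0, 0]]]'

```text
time_s: 18.8
ee_pos: [605.4, -182.3, 128.9]
ee_rot: [-48.5, 90.0, 39.9]
force: [-0.2, 3.9, 4.7]
gripper_width: 14.4
```

```bash
cat > avg.py <<'E'
from h import *
import sys
F=[];Z=[]
for i in range(int(sys.argv[1])):
    env.grab_frame('scene');s=env.state();F.append(s['force']);Z.append(s['ee_pos'][2])
F=np.array(F);print(s['time_s'],F.mean(0).round(2),F.std(0).round(2),np.mean(Z).round(3),np.std(Z).round(3))
E
python3 avg.py 10
```

```text
19.3 [-0.06  5.44  5.4 ] [0.64 0.41 0.37] 128.896 0.015
```

Request:
send_rows --commands '[[[0.01, 0, 0, 0, 0, 0], [0.01, 0, 0, 0, 0, 0], [0.01, 0, 0, 0, 0, 0]]]'

```text
time_s: 19.68
ee_pos: [605.4, -182.3, 128.0]
ee_rot: [-52.6, 90.0, 35.9]
force: [-0.2, 6.5, 6.3]
gripper_width: 13.9
```

```bash
python3 avg.py 10
```

```text
20.175 [-0.35  5.56  5.98] [0.41 0.57 0.5 ] 128.039 0.016
```

Request:
send_rows --commands '[[[0.011, 0, 0, 0, 0, 0], [0.011, 0, 0, 0, 0, 0], [0.011, 0, 0, 0, 0, 0]]]'

```text
time_s: 20.55
ee_pos: [605.4, -182.2, 127.1]
ee_rot: [-57.4, 90.0, 31.0]
force: [-0.4, 5.3, 6.9]
gripper_width: 13.8
```

```bash
python3 avg.py 12; python3 -c "
from h import *
print(env.state()['qpos'],env.state()['ee_rot'])"
```

```text
21.15 [-0.39  5.43  6.6 ] [0.45 0.4  0.34] 127.094 0.02
[-1.78113470e+01  2.69332366e+01  8.90232796e+01  3.30411181e-02
  6.40199513e+01 -1.06244507e+02] [-54.62356861  89.96210311  33.79512311]
```

Request:
send_rows --commands '[[[-0.005, 0, 0.004, 0, 0, 0], [-0.01, 0, 0.008, 0, 0, 0], [-0.01, 0, 0.008, 0, 0, 0]]]'

```text
time_s: 21.52
ee_pos: [605.4, -182.2, 127.2]
ee_rot: [-168.1, 90.0, -79.7]
force: [1.2, 3.2, 2.3]
gripper_width: 13.7
```

```bash
python3 avg.py 5
```

```text
21.775 [1.64 1.86 0.27] [0.53 0.38 0.53] 127.143 0.013
```

Request:
send_rows --commands '[[[0, 0, -0.002, 0.016, 0, 0], [0, 0.001, -0.004, 0.032, 0, 0], [0, 0.001, -0.006, 0.048, 0, 0], [0, 0.002, -0.008, 0.064, 0, 0], [0, 0.002, -0.009, 0.08, 0, 0], [0, 0.003, -0.01, 0.096, 0, 0], [0, 0.005, -0.012, 0.112, 0, 0], [0, 0.006, -0.013, 0.128, 0, 0], [0, 0.007, -0.014, 0.144, 0, 0], [0, 0.008, -0.014, 0.16, 0, 0], [0, 0.009, -0.015, 0.175, 0, 0], [0, 0.01, -0.015, 0.188, 0, 0], [0, 0.01, -0.015, 0.188, 0, 0], [0, 0.01, -0.015, 0.188, 0, 0]]]'

```text
time_s: 23.52
ee_pos: [604.1, -183.9, 127.1]
ee_rot: [-127.7, 89.9, -106.9]
force: [1.0, -1.0, -0.8]
gripper_width: 13.7
```

```bash
python3 avg.py 4;  python3 -c "
from h import *
s=env.state();print(s['qpos'].round(2),s['ee_pos'],s['ee_rot'],s['torque'],s['gripper_width'])"
```

```text
23.725 [ 1.31 -1.93 -2.3 ] [0.34 0.96 0.47] 127.164 0.01
[-17.94  26.88  89.1   -0.09  64.02 -38.67] [ 604.08576188 -183.96532675  127.17559799] [-127.12512211   89.9234466  -106.35558294] [-0.57919788 -0.41329308 -0.16130468] 13.754093509313657
```

Request:
send_rows --commands '[[[0.004, 0, 0, 0, 0, 0], [0.004, 0, 0, 0, 0, 0]]]'

```text
time_s: 23.98
ee_pos: [604.1, -183.9, 127.1]
ee_rot: [-117.3, 89.9, -96.5]
force: [0.8, -3.8, -1.0]
gripper_width: 13.6
```

Request:
send_rows --commands '[[[0, 0, 0, 0, 0, 0], [0, 0, 0, 0, 0, 0], [0, 0, 0, 0, 0, 0], [0, 0, 0, 0, 0, 0]]]' --jaw 0.2

```text
time_s: 24.48
ee_pos: [604.2, -183.0, 127.1]
ee_rot: [78.1, 90.0, 98.8]
force: [-0.2, -0.0, 0.1]
gripper_width: 36.2
```

Request:
send_rows --commands '[[[-0.1, 0, 0, 0, 0, 0], [-0.3, 0, 0, 0, 0, 0], [-0.6, 0, 0, 0, 0, 0], [-1, 0, 0, 0, 0, 0], [-1, 0, 0, 0, 0, 0]]]'

```text
time_s: 25.1
ee_pos: [606.2, -183.8, 231.7]
ee_rot: [-38.5, 89.5, -17.7]
force: [0.8, -0.2, 0.6]
gripper_width: 36.4
```

```bash
python3 - <<'E'
from h import *
s=env.state();print(s['time_s'],s['ee_pos'],s['ee_rot'],s['force'],s['gripper_width'])
snap('wrist','w7');snap('scene','s7')
f=load('s7');a=cv2.resize(f['im'][170:330,150:260,::-1],None,fx=3.6,fy=3.6,interpolation=cv2.INTER_CUBIC)
f=load('w7');b=f['im'][:,100:500,::-1]
c=np.zeros((600,800,3),np.uint8);c[:a.shape[0],:a.shape[1]]=a;c[:b.shape[0],400:400+b.shape[1]]=b
cv2.imwrite('pics/c7.png',c)
E
```

```text
25.1 [ 606.19388702 -183.8353789   231.7282541 ] [-38.48779161  89.49930036 -17.74601035] [ 0.80520602 -0.21492932  0.55798063] 36.44086131312899
```

View pics/c7.png

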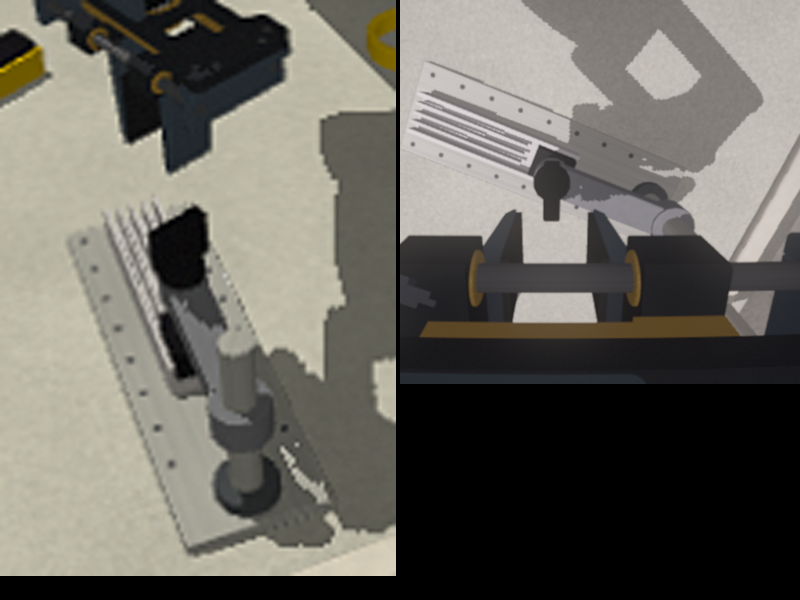

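Request:
send_rows --commands '[[[-0.4, -0.4, 0, 0, 0, 0], [-0.6, -0.8, 0, 0, 0, 0], [-0.6, -0.8, 0, 0, 0, 0]]]'

```text
time_s: 25.58
ee_pos: [633.1, -260.4, 286.5]
ee_rot: [-91.9, 90.0, -71.4]
force: [-0.2, 0.5, -0.7]
gripper_width: 36.5
```

```bash
python3 - <<'E'
from h import *
snap('scene','s8');snap('top','t8');s=env.state();print(s['time_s'],s['ee_pos'],s['force'])
for n in('s0','s4','s8'):
    f=load(n);v,u=np.mgrid[0:384,0:512];uv=np.c_[u.ravel(),v.ravel()];ok=f['d'].ravel()>0;uv=uv[ok];P=pts(f,uv);c=f['im'].reshape(-1,3)[ok]
    m=(abs(P[:,0]-655)<25)&(abs(P[:,1]+184)<9)&(P[:,2]>80)&(P[:,2]<160);print(n,'boom z',np.percentile(P[m,2],[25,50,75]).round(1),m.sum())
    m=(abs(P[:,0]-603)<45)&(abs(P[:,1]+182)<40)&(P[:,2]>90)&(P[:,2]<240)&(c.max(1)<70);Q=P[m];z=np.percentile(Q[:,2],98);T=Q[Q[:,2]>z-6];d=np.linalg.svd(T[:,:2]-T[:,:2].mean(0))[2][0]
    print('knob top',z.round(1),T.mean(0).round(1),np.degrees(np.arctan2(d[1],d[0])).round(1))
a,b=load('t0')['im'].astype(int),load('t8')['im'].astype(int)
d=abs(a-b).max(2)
for nm,(x,y) in dict(spare=(166,192),tor=(225,112),meter=(180,110)).items(): print(nm,d[y-15:y+15,x-12:x+12].mean())
f=load('s8');cv2.imwrite('pics/s8z.png',cv2.resize(f['im'][:,:,::-1],(768,576)))
E
```

```text
25.675 [ 631.83383441 -257.63606828  285.01489391] [-0.19665344  0.02701497 -0.42054904]
s0 boom z [143.9 144.8 145.6] 104
knob top 198.7 [ 606.5 -183.6  196.4] 0.4
s4 boom z [144.  144.9 145.6] 108
knob top 198.9 [ 606.6 -183.7  196.8] -2.0
s8 boom z [104.  105.1 106.2] 92
knob top 158.5 [ 605.9 -183.8  156.3] 109.3
spare 15.727777777777778
tor 17.430555555555557
meter 14.813888888888888
```

View pics/s8z.png

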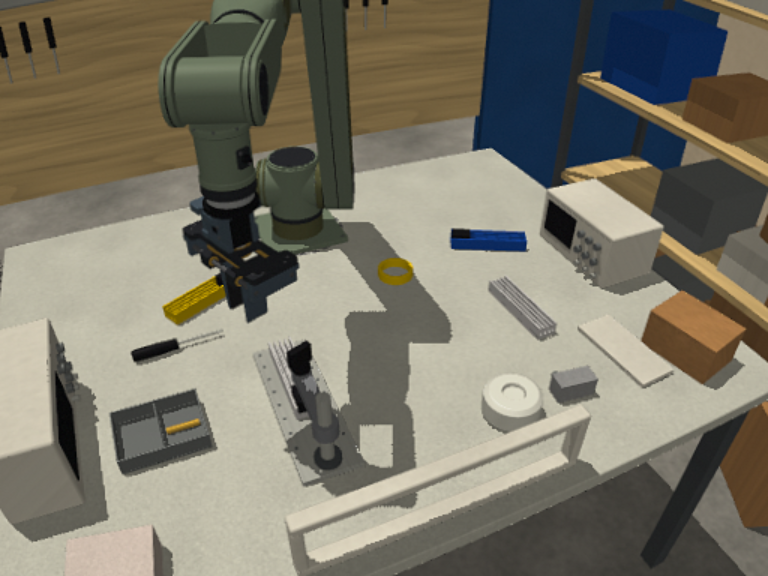

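```bash
python3 -c "
from workcell import env
print(env.job_done(), env.state()['time_s'])"
```

```text
the job is handed in; nothing more can be done
the job is handed in; nothing more can be done
```

The heat sink is flat on the base plate with its module under the gauge foot. The foot is pressed in about 4 mm, and the knob is locked. I handed the job in at about 26 s of the 54 s allowed.

- **Placing:** In the last wrist picture before I set it down, the heat sink was within about 0.5 mm of where I wanted it along the stand. It was also about centred between the plate's holes. I felt it touch down at about 4 N and released it. I did not measure the position again after release, but later pictures show it lying straight under the boom.
- **Foot compression:** I gripped the knob and lowered the carriage in 1 mm steps near the module. From the force and the arm's give, contact came at a TCP height of about 131.1 mm, and I stopped at 127.1 mm. That puts the foot 3.7 to 4.2 mm in, a figure I worked out from force and have no direct view of. The force slope read about 0.7 N per mm, a little under the stated 0.8, but the readings were noisy.
- **Locking:** I took the push off the arm first, then turned the knob about 68° clockwise and let go.
- **Last checks:**
  - The boom has come down 39.8 mm, matching the 39.7 mm the arm travelled, so it did not shift on release.
  - The knob bar sits about 70° round, at its locked stop.
  - The arm touches nothing.
  - The bare heat sink, transformer and panel meter look unmoved by eye. A pixel comparison of the top view gave no clear answer, because I had no baseline to judge it against.

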